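# Set out the sharpening station

## Robot

A 6-joint arm with a two-finger parallel gripper is mounted at the origin on the work surface. World frame = base frame: x ahead of the robot, y to its left, z up, the work surface at z = 0. Lengths are in m, angles in rad, forces in N, time in s.
With the tool pointing down it reaches from about 0.35 to 0.775 m from the base axis. Payload 7.3 kg.
Tool frame: the origin (TCP) lies midway between the tips of the shut fingers; the grasp point (between the pads) lies 19 mm behind it (tcp_to_grasp is the distance from the TCP to the grasp point, in m); z points along the fingers, y is the line along which they close (so a half turn about z gives the same grasp; the last joint's range is limited). The gripper opens to 92 mm and grips with 3 to 60 N. Pads are 19 mm wide; open, the fingers measure 130 mm over their backs; the gripper's body (75 mm by 190 mm) begins 47 mm behind the grasp point.
Start: joints at [0.986, 0.342, 1.524, -0, 1.275, -0.146], TCP at [0.223, 0.475, 0.227] pointing down, gripper open.
Joint ranges: [-2.53, 2.53], [-0.77, 2.02], [0.04, 2.7], [-1, 4.14], [0.28, 2.66], [-3.11, 3.11]. Speed limits (rad/s): [2.57, 2.57, 3.14, 3.14, 3.14, 3.14].

## Interface

Orientations are given as [roll, pitch, yaw] about the fixed x, y, z axes, in that order (R = Rz(yaw) Ry(pitch) Rx(roll)).
In Python, from cell import observe, read_camera, calibration, hand_in, tcp_to_grasp gives the robot as it stands.
- The arm moves only by the tool send_rows, never from a script. Its argument "targets" is a list of rows, each a list of 5 numbers: the opening, from 0 (shut) to 1 (fully open), then the shift along the world's x, y, z in m, then the turn about the world's z in rad. A call has 1 to 5 rows; each row shifts and turns the commanded pose from where the row before left it; what a row does not reach is not made up. A row lasts 1/10 s, in which the tool goes at most 50 mm and 8.59 degrees, less where a joint would pass 70% of its speed; a pose out of reach is approached as far as the arm can. A call is refused whole if a number of a shift passes 0.05 or a number of a turn 0.15, either way. A call with a gripper value outside its range is refused whole. The fingers move at their own pace and stop on an object; "grip_force" is the grip in N (left out, the last holds). Time passes only in rows, so rows that do not move let the fingers close. It gives the time, the measured TCP pose, the force, the opening and the grip force at its end, in the units of the state.
- observe(): the state, without advancing time (a new reading comes with each control period).
- read_camera(name): name is "side" or "top" or "wrist"; returns (picture, depth): 480x640x3 uint8, red, green, blue; 480x640 float32, m along the optical axis (not along the pixel's ray), 0 where there is no reading.
- calibration(name): a dict with "intrinsics" (3x3 intrinsics, pixels), "world_to_cam" (4x4, takes a point from world to camera coordinates); the wrist camera has in their place "hand_eye" (4x4, takes a point from camera to tool coordinates, whose origin is the TCP and whose axes are the flange's). Camera axes: x right, y up, looking along -z (the intrinsics and any distortion apply to the point x, -y, -z); pixel columns grow to the right and rows downward; lengths in m; the calibration is good to about 2 mm. A picture is of the moment at which its call begins: read the wrist's pose just before it. calibration takes no time and is no camera call.
- hand_in(): hands the job in; it is judged then, once.
The state is a dict: "time": time; "qpos": joint angles; "qvel": joint speeds; "joint_efforts": joint torques, N m; "tool_pos": TCP position; "tool_rot": TCP orientation; "contact_force": force on the tool from outside, world axes, zero at the start; "torque": the same for the moment, N m; "opening": finger opening in m; "grip_force": force on a finger pad.
Only numpy, scipy, OpenCV 4.12 (cv2) and the standard library are available. Lean on these libraries where they do the work, as an engineer would, in place of code of your own. Each camera call takes 0.05 s, during which the arm holds its last target. There are 200 camera calls.

## Task

Get the knife-maker's bench ready for sharpening: switch off the magnet that holds the plates by bringing its red-knobbed lever fully over to the robot's side, slide each of the three sharpening plates flat along the bench, without lifting it, onto the painted patch of its own colour, so that it lies wholly on the patch and lined up with it, and once all three are there switch the magnet on again by pushing the lever fully back to the far side. Lay every file that is there, at any time, flat on the cork tool board, side by side and wholly on the board, parallel to its sides and all with the handle at the black-strip end. Leave everything else on the bench where it is.

Things in the scene. Friction and masses are not known exactly. Their poses are not given: they have to be found in the camera images.
- plate_blue: Sharpening plate: flat slab, blue plastic base with a steel top face, 70 mm (its x) x 50 mm (its y) x 15 mm high, about 0.25 kg, loose on the bench (z = 0). Origin: centre of its underside; z up. Can be pinched across the 50 mm or the 70 mm.
- pad_blue: Blue patch painted on the bench with a thin white border, 100 mm (its x) x 80 mm (its y), flush with the bench (under 1 mm, does not obstruct). Origin: its centre. The three patches lie side by side along y, nearer the robot than the plates.
- plate_red: Sharpening plate: flat slab, red plastic base with a steel top face, 70 mm (its x) x 50 mm (its y) x 15 mm high, about 0.25 kg, loose on the bench (z = 0). Origin: centre of its underside; z up. Can be pinched across the 50 mm or the 70 mm.
- pad_red: Red patch painted on the bench with a thin white border, 100 mm (its x) x 80 mm (its y), flush with the bench (under 1 mm, does not obstruct). Origin: its centre. The three patches lie side by side along y, nearer the robot than the plates.
- plate_green: Sharpening plate: flat slab, green plastic base with a steel top face, 70 mm (its x) x 50 mm (its y) x 15 mm high, about 0.25 kg, loose on the bench (z = 0). Origin: centre of its underside; z up. Can be pinched across the 50 mm or the 70 mm.
- pad_green: Green patch painted on the bench with a thin white border, 100 mm (its x) x 80 mm (its y), flush with the bench (under 1 mm, does not obstruct). Origin: its centre. The three patches lie side by side along y, nearer the robot than the plates.
- board: Fixed flat tool board with no rims, plywood with a cork face, 210 mm (its x) x 190 mm (its y), 8 mm thick; top 8 mm above the bench. Origin: centre of its underside. A black strip runs along its -x edge (the edge nearest the robot); its x axis points away from the strip.
- file1: Hand file, orange handle, 150 mm long, about 80 g. Origin: underside, half way along. Its x axis runs from handle to blade tip: handle x = -75 to -12 mm, 24 mm wide, 14 mm high; steel blade -12 to +75 mm, 16 mm wide, 5 mm thick, underside level with the handle's. Centre of mass at x = -14 mm; pinch the handle across its 24 mm at x = -22 mm. None from the start: absent.
- file1_butt (a point): Butt end of the handle of file1: its point x = -75 mm, 7 mm above its underside.
- file2: Hand file, light wood handle, 150 mm long, about 80 g. Origin: underside, half way along. Its x axis runs from handle to blade tip: handle x = -75 to -12 mm, 24 mm wide, 14 mm high; steel blade -12 to +75 mm, 16 mm wide, 5 mm thick, underside level with the handle's. Centre of mass at x = -14 mm; pinch the handle across its 24 mm at x = -22 mm. None from the start: absent.
- file2_butt (a point): Butt end of the handle of file2: its point x = -75 mm, 7 mm above its underside.
- file3: Hand file, yellow handle, 150 mm long, about 80 g. Origin: underside, half way along. Its x axis runs from handle to blade tip: handle x = -75 to -12 mm, 24 mm wide, 14 mm high; steel blade -12 to +75 mm, 16 mm wide, 5 mm thick, underside level with the handle's. Centre of mass at x = -14 mm; pinch the handle across its 24 mm at x = -22 mm. None from the start: absent.
- file3_butt (a point): Butt end of the handle of file3: its point x = -75 mm, 7 mm above its underside.
- file4: Hand file, white handle, 150 mm long, about 80 g. Origin: underside, half way along. Its x axis runs from handle to blade tip: handle x = -75 to -12 mm, 24 mm wide, 14 mm high; steel blade -12 to +75 mm, 16 mm wide, 5 mm thick, underside level with the handle's. Centre of mass at x = -14 mm; pinch the handle across its 24 mm at x = -22 mm. None from the start: absent.
- file4_butt (a point): Butt end of the handle of file4: its point x = -75 mm, 7 mm above its underside.
- magnet_base: Fixed grey block of the magnet switch, 70 mm (its x) x 50 mm (its y) x 25 mm high, left of the patches. Origin: centre of its underside. Its x axis points away from the robot, within 0.15 rad. The pull of the magnet is not simulated: plates slide alike on or off.
- magnet (a joint): Magnet lever, rad: 0 = off (leaning 0.5 rad from upright to its block's -x, the robot's side), 1.0 = on (leaning to +x, the far side). Starts on. Rod 10 mm thick, red ball knob 26 mm across, its centre 70 mm from the pivot, which lies 22 mm above the block's origin, along the block's y. Knob centre 83 mm high at either end, 92 upright. Light friction, stays where left, stops at both ends.
- tape: Roll of blue tape, 60 mm across, 22 mm high; bystander, leave alone. Origin: centre of its underside.
- scale: Wooden knife-handle scale, 110 x 35 x 10 mm; bystander, leave alone. Origin: centre of its underside.
- mug: White mug, 76 mm across, 85 mm high; bystander, leave alone. Origin: centre of its underside.
- jar: Jar with a red cap, 68 mm across, 80 mm high; bystander, leave alone. Origin: centre of its underside.
- bowl: Terracotta bowl, 110 mm across, 45 mm high; bystander, leave alone. Origin: centre of its underside.
- oil: Amber oil bottle, 52 mm across, 130 mm high; bystander, leave alone. Origin: centre of its underside.
- driver: Screwdriver with an orange handle, 170 mm long, lying beyond the plates; bystander, leave alone. Origin: centre of its underside.

How it is judged:
On the way, in this order (a step that is already met when the one before it is completed fails the run):
1. the magnet lever is switched off (pulled over to the robot's side) (value of joint magnet below 0.15 rad), for 0.2 s.
2. with the magnet off, all three plates lie on their own patches (x of plate_blue in the frame of pad_blue between -0.017 and 0.017 m and y of plate_blue in the frame of pad_blue between -0.017 and 0.017 m and angle between the x axis of plate_blue and the x axis of pad_blue, either way round below 0.26 rad and angle between each of plate_blue, plate_red, plate_green's own z axis and vertical below 0.06 rad and height (world z) of each of plate_blue, plate_red, plate_green below 0.004 m and linear speed of each of plate_blue, plate_red, plate_green below 0.01 m/s and x of plate_red in the frame of pad_red between -0.017 and 0.017 m and y of plate_red in the frame of pad_red between -0.017 and 0.017 m and angle between the x axis of plate_red and the x axis of pad_red, either way round below 0.26 rad and x of plate_green in the frame of pad_green between -0.017 and 0.017 m and y of plate_green in the frame of pad_green between -0.017 and 0.017 m and angle between the x axis of plate_green and the x axis of pad_green, either way round below 0.26 rad and value of joint magnet below 0.3 rad), for 0.2 s.
3. the magnet lever is switched on again (pushed over to the far side) (value of joint magnet above 0.85 rad), for 0.2 s.
At the end, for the whole second after the job is handed in: At rest: each plate on its colour's patch, within 17 mm in x and y of its centre and 15 degrees. Each present file flat on the board, unstacked, butt 40 to 108 mm from board centre towards the strip, middle within 85 mm of the centre line, parallel within 11 degrees. Lever above 0.85 (x of plate_blue in the frame of pad_blue between -0.017 and 0.017 m and y of plate_blue in the frame of pad_blue between -0.017 and 0.017 m and angle between the x axis of plate_blue and the x axis of pad_blue, either way round below 0.26 rad and angle between each of plate_blue, plate_red, plate_green's own z axis and vertical below 0.06 rad and height (world z) of each of plate_blue, plate_red, plate_green below 0.004 m and linear speed of each of plate_blue, plate_red, plate_green, file1, file2, file3, file4 below 0.01 m/s and x of plate_red in the frame of pad_red between -0.017 and 0.017 m and y of plate_red in the frame of pad_red between -0.017 and 0.017 m and angle between the x axis of plate_red and the x axis of pad_red, either way round below 0.26 rad and x of plate_green in the frame of pad_green between -0.017 and 0.017 m and y of plate_green in the frame of pad_green between -0.017 and 0.017 m and angle between the x axis of plate_green and the x axis of pad_green, either way round below 0.26 rad and x of file1_butt in the frame of board between -0.108 and -0.04 m and y of file1 in the frame of board between -0.085 and 0.085 m and z of file1_butt in the frame of board between 0.008 and 0.024 m and angle between the x axis of each of file1, file2, file3, file4 and the x axis of board, either way round below 0.2 rad and x of file2_butt in the frame of board between -0.108 and -0.04 m and y of file2 in the frame of board between -0.085 and 0.085 m and z of file2_butt in the frame of board between 0.008 and 0.024 m and x of file3_butt in the frame of board between -0.108 and -0.04 m and y of file3 in the frame of board between -0.085 and 0.085 m and z of file3_butt in the frame of board between 0.008 and 0.024 m and x of file4_butt in the frame of board between -0.108 and -0.04 m and y of file4 in the frame of board between -0.085 and 0.085 m and z of file4_butt in the frame of board between 0.008 and 0.024 m and value of joint magnet above 0.85 rad); the robot touches nothing.
It fails at once if the blue sharpening plate is lifted off the bench or tipped (height (world z) of plate_blue above 0.012 m or angle between plate_blue's own z axis and vertical above 0.3 rad).
It fails at once if the red sharpening plate is lifted off the bench or tipped (height (world z) of plate_red above 0.012 m or angle between plate_red's own z axis and vertical above 0.3 rad).
It fails at once if the green sharpening plate is lifted off the bench or tipped (height (world z) of plate_green above 0.012 m or angle between plate_green's own z axis and vertical above 0.3 rad).
It fails at once if a bystander (tape roll, wooden scale, mug, jar, bowl, oil bottle or screwdriver) is moved by more than 50 mm (distance of any of tape, scale, mug, jar, bowl, oil, driver from where it was at the start of the episode above 0.05 m).
Of file1, file2, file3, file4 only 3 to 4 are there at a start; the rules pass over those that are not, and their reading is None.
At some moment in a run one of plate_blue, plate_red, plate_green may be knocked a few centimetres aside while the robot is not near it.
Once in a run the grip may slacken for a moment while it holds something.
It also fails if it takes over 210 s, if anything falls off the work surface, if the arm or the gripper's body presses on something with over 40 N, if the wrist force passes 120 N, or if a joint passes its speed limit or range.

## Working session

There is one attempt and no reset: what is moved stays moved. The work goes in short steps, Python scripts to look and compute and a tool call to move; the robot and the scene stay as the last step left them, time stands still between calls to the robot, and variables do not carry over. Pictures are saved under pics/ and viewed, at most 14 in all, crops included, and the job is handed in when it is done.

Besides the shell and the picture viewer there is one more tool, called as a command line: name --pt "numbers of a row" for each row, then --argument value for the rest. send_rows: Moves the arm, as the interface text tells. Its arguments: {"type":"object","properties":{"targets":{"type":"array","items":{"type":"array","items":{"type":"number"}}},"grip_force":{"type":"number"}},"required":["targets"]}

```bash
ls; mkdir -p pics
python3 - <<'E'
from cell import *
import cv2,numpy as np
print(observe()); print(tcp_to_grasp)
for n in ("side","top"):
    p,d=read_camera(n); cv2.imwrite(f"pics/{n}0.png",p[:,:,::-1]); np.save(f"pics/{n}0.npy",d)
    print(n,calibration(n))
print(calibration("wrist"))
E
```

```text
pics
{'time': 0.0, 'qpos': array([ 9.85998575e-01,  3.42701189e-01,  1.52499228e+00,  1.12479059e-05,
        1.27540602e+00, -1.46009458e-01]), 'qvel': array([-7.22534049e-04, -9.84234950e-05, -9.83735878e-05, -4.96245938e-04,
       -1.52481298e-03, -2.63997340e-04]), 'joint_efforts': array([-2.58349050e-03, -4.31266594e+01, -2.44199646e+01,  7.14870170e-02,
        5.63182938e-02, -1.96111473e-04]), 'tool_pos': array([0.22280172, 0.47493874, 0.22606478]), 'tool_rot': array([-3.14010342e+00, -2.29872496e-04,  2.70280091e+00]), 'contact_force': array([-0.14539322, -0.00142051,  0.16474208]), 'torque': array([-0.01661495,  0.02962285,  0.01395695]), 'grip_force': 0.0, 'opening': 0.09190787503353508}
0.0188
side {'intrinsics': array([[441.46900487,   0.        , 320.45903896],
       [  0.        , 441.46900487, 238.08449784],
       [  0.        ,   0.        ,   1.        ]]), 'world_to_cam': array([[ 0.99090014, -0.13459065,  0.00150743, -0.56293398],
       [ 0.10050696,  0.74732137,  0.65681742, -0.07500079],
       [-0.08952802, -0.65068897,  0.75404814, -1.17763158],
       [ 0
[... 408 characters left out ...]
01],
       [-9.00157524e-02, -9.79057200e-03,  9.95892218e-01,
        -1.56280313e+00],
       [ 0.00000000e+00,  0.00000000e+00,  0.00000000e+00,
         1.00000000e+00]])}
{'intrinsics': array([[347.94135601,   0.        , 317.96744382],
       [  0.        , 347.94135601, 243.29001905],
       [  0.        ,   0.        ,   1.        ]]), 'hand_eye': array([[ 8.60779031e-04,  9.59744629e-01,  2.80872756e-01,
         7.57135061e-02],
       [ 9.99999428e-01, -1.00448695e-03,  3.67683980e-04,
         2.11574575e-04],
       [ 6.35015742e-04,  2.80872279e-01, -9.59744945e-01,
        -1.58073364e-01],
       [ 0.00000000e+00,  0.00000000e+00,  0.00000000e+00,
         1.00000000e+00]])}
```

View pics/top0.png

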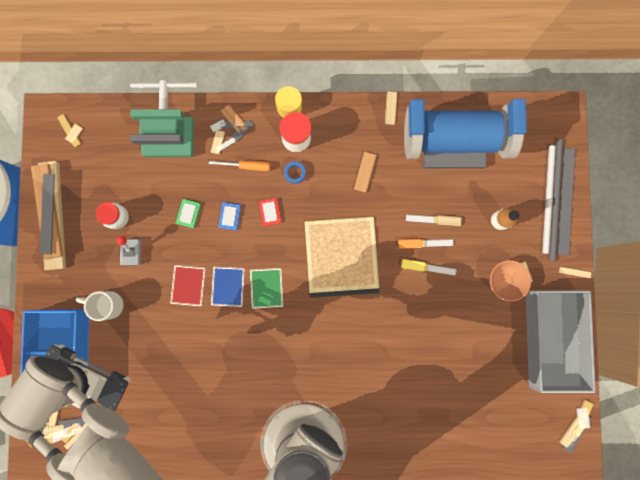

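View pics/side0.png

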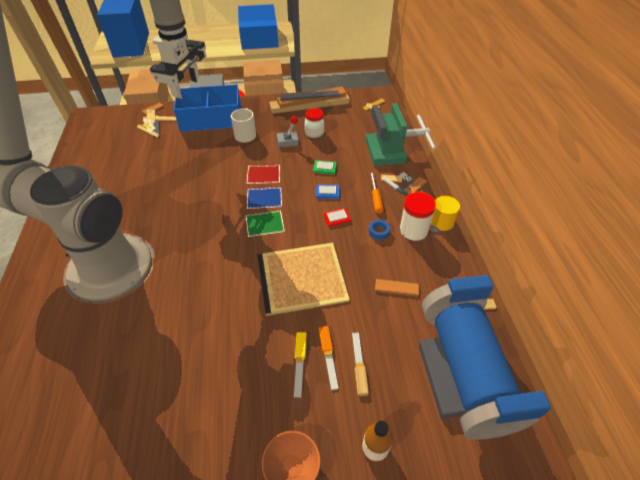

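Three files are present (wood, orange, yellow) and the white one isn't visible. Top view: plates are green (188,213), blue (230,215) and red (270,211). Pads are red (187,286), blue (228,287) and green (266,288). The board is at (342,257) and the lever knob at (122,240). The red and green plates have to cross over.

```bash
cat > h.py <<'E'
from cell import *
import cv2,numpy as np
from scipy.spatial.transform import Rotation as R
def cam(n):
    c=calibration(n);K=c["intrinsics"]
    if n=="wrist":
        s=observe();T=np.eye(4);T[:3,:3]=R.from_euler('xyz',s["tool_rot"]).as_matrix();T[:3,3]=s["tool_pos"]
        return K,T@c["hand_eye"]
    return K,np.linalg.inv(c["world_to_cam"])
def ray(K,M,px,z):
    px=np.atleast_2d(px).astype(float)
    d=np.c_[(px[:,0]-K[0,2])/K[0,0],-(px[:,1]-K[1,2])/K[1,1],-np.ones(len(px))]@M[:3,:3].T
    o=M[:3,3]; return (o+d*((z-o[2])/d[:,2])[:,None])[:,:2]
def proj(K,M,P):
    p=(np.linalg.inv(M)@np.append(P,1))[:3]; return K[0,0]*p[0]/-p[2]+K[0,2],K[1,1]*p[1]/p[2]*1+K[1,2]
HSV={"red":[((0,150,60),(8,255,255)),((172,150,60),(180,255,255))],"green":[((50,100,40),(85,255,255))],
"blue":[((100,120,60),(125,255,255))],"orange":[((9,190,150),(17,255,255))],"yellow":[((22,150,110),(33,255,255))]}
def mask(p,c):
    h=cv2.cvtColor(p,cv2.COLOR_RGB2HSV); m=0
    for a,b in HSV[c]: m=m|cv2.inRange(h,np.array(a),np.array(b))
    return m
def blobs(p,c,K,M,z,amin=30,roi=None):
    "filled blobs: world centre, min-area rect sides and angle of long side, px"
    m=mask(p,c)
    if roi: t=np.zeros_like(m);t[roi[1]:roi[3],roi[0]:roi[2]]=m[roi[1]:roi[3],roi[0]:roi[2]];m=t
    out=[]
    for q in cv2.findContours(m,cv2.RETR_EXTERNAL,cv2.CHAIN_APPROX_NONE)[0]:
        if cv2.contourArea(q)<amin: continue
        w=ray(K,M,q[:,0,:],z); (cx,cy),(a,b),t=cv2.minAreaRect((w*1000).astype(np.float32))
        if a<b: a,b,t=b,a,t+90
        t=(t+90)%180-90
        u,v=q[:,0,:].mean(0)
        out.append((round(cx),round(cy),round(a),round(b),round(t,1),int(u),int(v)))
    return out
E
python3 - <<'E'
from h import *
p=cv2.imread("pics/top0.png")[:,:,::-1].copy();K,M=cam("top")
print("camtop",M[:3,3])
for c in HSV: print(c,*blobs(p,c,K,M,0.0,20,(60,150,480,330)),sep="\n ")
h=cv2.cvtColor(p,cv2.COLOR_RGB2HSV)
m=cv2.inRange(h,np.array((12,60,150)),np.array((25,170,255)))
m[:, :290]=0;m[:150]=0;m[330:]=0;m[:,480:]=0
for q in cv2.findContours(m,0,1)[0]:
    if cv2.contourArea(q)>60: r=cv2.minAreaRect((ray(K,M,q[:,0,:],0.008)*1000).astype(np.float32));print("wood",r,q[:,0].mean(0))
for n,px,z in (("jar",(110,214),.08),("knob",(122,240),.083),("base",(130,253),.025),("mug",(103,305),.085),("wt",(406,217),.003),("wb",(461,221),.007),("ot",(453,243),.003),("ob",(398,243),.007),("yt",(456,273),.003),("yb",(402,264),.007)):print(n,ray(K,M,px,z)*1000)
cv2.imwrite("pics/zoom.png",cv2.resize(p[190:330,70:300,::-1],None,fx=3.4,fy=3.4,interpolation=cv2.INTER_CUBIC))
E
```

```text
camtop [ 0.4172931  -0.02360303  1.60673511]
red
 (424, 320, 93, 73, -5.2, 187, 285)
 (550, 508, 28, 22, 89.9, 120, 239)
 (627, 550, 65, 59, 89.9, 106, 212)
 (629, 93, 75, 55, 10.3, 269, 211)
green
 (417, 102, 93, 72, 4.0, 266, 288)
 (626, 323, 72, 52, -15.0, 187, 212)
blue
 (331, 631, 79, 52, 90.0, 72, 320)
 (421, 210, 93, 72, -2.8, 227, 286)
 (618, 206, 70, 49, -8.9, 229, 215)
 (741, 24, 57, 53, -0.0, 294, 172)
 (800, -417, 154, 6, 89.8, 451, 150)
orange
yellow
 (481, -302, 63, 25, 81.8, 413, 264)
wood ((320.0168151855469, -71.91395568847656), (100.81661987304688, 29.722347259521484), 89.99244689941406) [329.81308411 325.99065421]
wood ((349.69818115234375, -156.01608276367188), (171.9440155029297, 87.70783996582031), 88.12126922607422) [360.66954644 310.33477322]
wood ((435.3821105957031, -298.38946533203125), (82.86723327636719, 28.96877098083496), 85.53878784179688) [411.95959596 280.09090909]
wood ((477.9659729003906, -305.3573913574219), (73.47787475585938, 29.422746658325195), 80.41927337646484) [414.06060606 265.22727273]
wood ((538.4608154296875, -299.1268615722656), (74.36
[... 803 characters left out ...]
195.0733184814453, 56.47718811035156), 89.8523941040039) [411.95       175.96363636]
wood ((757.0506591796875, -80.08877563476562), (136.898681640625, 27.73194694519043), 80.70823669433594) [332.34883721 165.45736434]
wood ((712.4382934570312, -137.4044189453125), (100.70343780517578, 195.23594665527344), 35.719139099121094) [349.34703196 180.85844749]
jar [[612.9247262  512.42350627]]
knob [[543.24994435 477.49560115]]
base [[512.30227   473.6081051]]
mug [[372.709715   521.91814809]]
wt [[ 612.67209092 -285.8624131 ]]
wb [[ 600.73251305 -436.93624369]]
ot [[ 540.03605447 -414.39329399]]
ob [[ 539.97048079 -261.98471884]]
yt [[ 457.24457901 -420.67556779]]
yb [[ 482.01821424 -272.09799578]]
```

View pics/zoom.png

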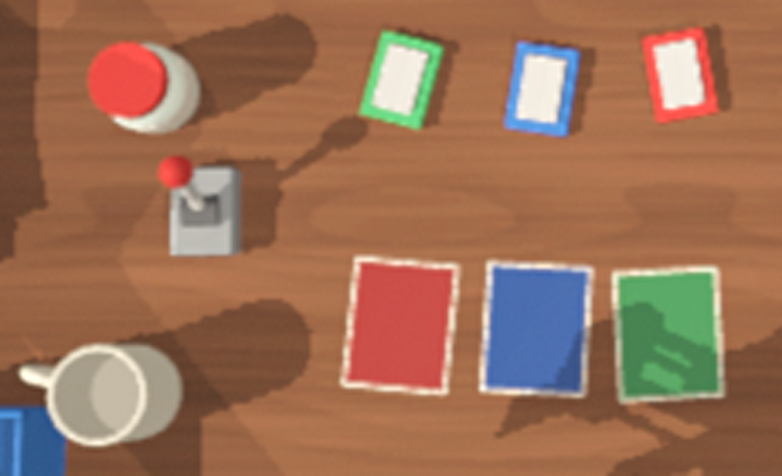

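The crop shows the lever leaning to the far side, with the jar just behind it. I'll fly over the knob and check its position with the wrist camera.

send_rows --pt "0.5 0.05 0 0 0.147" --pt "0.5 0.05 0 0 0.147" --pt "0.5 0.05 0 0 0.146" --pt "0.5 0.05 0 0 0" --pt "0.5 0.05 0 0 0" --grip_force 15

```text
time: 0.6
tool_pos: [0.474, 0.4749, 0.2262]
tool_rot: [-3.141, -0.001, 3.141]
contact_force: [0.8, 1.1, 0.0]
opening: 0.0565
grip_force: 0.0
```

send_rows --pt "0.5 0.05 0.003 0 0" --pt "0.5 0.02 0 0 0" --pt "0.5 0 0 0 0" --pt "0.5 0 0 0 0"

```text
time: 1.0
tool_pos: [0.5418, 0.4781, 0.2256]
tool_rot: [-3.141, -0.002, 3.14]
contact_force: [-0.5, 0.1, 0.9]
opening: 0.0458
grip_force: 0.0
```

```bash
cat >> h.py <<'E'
def snap(n,name=None):
    K,M=cam(n);p,d=read_camera(n)
    if name: cv2.imwrite(f"pics/{name}.png",p[:,:,::-1])
    return p,d,K,M
E
python3 - <<'E'
from h import *
s=observe();print(s["time"],s["tool_pos"],s["tool_rot"],s["opening"],s["qpos"])
p,d,K,M=snap("wrist","w1")
for z in(.083,.08): print(blobs(p,"red",K,M,z,200))
E
```

```text
1.0 [0.54175885 0.47805865 0.22557773] [-3.14074700e+00 -1.94462172e-03  3.13993249e+00] 0.045802564089883105 [ 6.16884375e-01  7.37763763e-01  8.52332440e-01  4.38678111e-04
  1.55357113e+00 -9.52260620e-01]
[(608, 512, 58, 40, -20.2, 356, 296), (583, 191, 37, 14, -14.4, 5, 273), (545, 477, 27, 26, 90.0, 317, 234), (434, 354, 76, 61, -5.1, 162, 97)]
[(610, 512, 59, 40, -20.2, 356, 296), (584, 188, 37, 15, -14.4, 5, 273), (546, 477, 27, 26, 90.0, 317, 234), (434, 352, 77, 61, -5.1, 162, 97)]
```

View pics/w1.png

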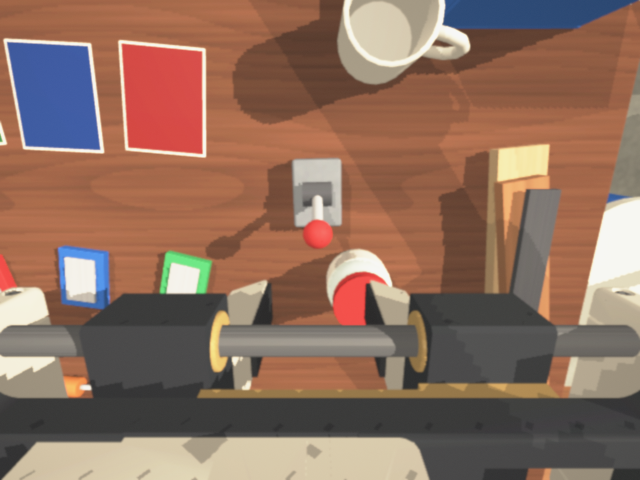

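Knob at pixel (317,234), which is (545,477) mm. It clears the jar.

send_rows --pt "0.5 0.003 -0.001 -0.05 0" --pt "0.5 0 0 -0.05 0" --pt "0.5 0 0 -0.04 0" --pt "0.5 0 0 -0.02 0" --pt "0.1 0 0 0 0"

```text
time: 1.55
tool_pos: [0.5417, 0.4767, 0.0634]
tool_rot: [-3.138, -0.006, -3.141]
contact_force: [-0.3, 0.4, -0.6]
opening: 0.0415
grip_force: 0.0
```

send_rows --pt "0.1 0 0 0 0" --pt "0.1 0 0 0 0" --pt "0.1 0 0 0 0"

```text
time: 1.85
tool_pos: [0.5459, 0.4774, 0.0695]
tool_rot: [3.141, 0.003, 3.141]
contact_force: [0.3, -4.0, 2.3]
opening: 0.0249
grip_force: 15.0
```

send_rows --pt "0.1 -0.016 0 0.006 0" --pt "0.1 -0.017 0 0.002 0" --pt "0.1 -0.017 0 -0.002 0" --pt "0.1 -0.016 0 -0.006 0" --pt "0.1 -0.005 0 -0.003 0"

```text
time: 2.35
tool_pos: [0.4779, 0.4764, 0.067]
tool_rot: [3.141, 0.01, 3.141]
contact_force: [16.9, -11.0, 10.9]
opening: 0.0249
grip_force: 15.0
```

send_rows --pt "0.1 0 0 0 0" --pt "0.5 0 0 0 0" --pt "0.5 0 0 0 0" --pt "0.5 0 0 0.05 0" --pt "0.5 0 0 0.05 0"

```text
time: 2.85
tool_pos: [0.473, 0.4772, 0.1639]
tool_rot: [-3.14, -0.003, 3.141]
contact_force: [0.6, 0.5, 0.7]
opening: 0.0454
grip_force: 0.0
```

send_rows --pt "0.5 0 0 0.05 0" --pt "0.5 0 0 0 0"

```text
time: 3.05
tool_pos: [0.4763, 0.4801, 0.2237]
tool_rot: [3.131, 0.012, 3.141]
contact_force: [0.3, 0.9, 0.9]
opening: 0.046
grip_force: 0.0
```

Run:
```python
from h import *
s=observe();print(s["time"],s["tool_pos"])
p,d,K,M=snap("wrist")
print(blobs(p,"red",K,M,.083,200))
for c in "red","green","blue": print(c,*[b for b in blobs(p,c,K,M,.013,200)])
p,d,K,M=snap("top","t1")
for c in "red","green","blue": print(c,*[b for b in blobs(p,c,K,M,.013 if c!="red" else .013,60,(60,150,300,330))])
```

```text
3.05 [0.47633531 0.48010927 0.22365199]
[(626, 518, 52, 36, 89.6, 353, 369), (484, 476, 24, 22, -0.1, 311, 237), (419, 354, 76, 60, -5.0, 164, 160)]
red (680, 527, 64, 44, 89.6, 353, 369) (504, 475, 30, 28, -0.1, 311, 237) (424, 325, 94, 74, -5.0, 164, 160)
green
blue (585, 209, 63, 29, -67.5, 81, 306) (422, 218, 94, 74, -2.8, 58, 157) (320, 691, 208, 81, -89.8, 533, 45)
red (424, 318, 92, 72, -5.3, 187, 285) (626, 546, 64, 59, 89.9, 106, 212) (627, 93, 74, 55, 9.7, 269, 211)
green (417, 101, 92, 72, 3.8, 266, 287) (624, 320, 72, 52, -15.0, 187, 212)
blue (342, 643, 44, 30, 90.0, 66, 313) (421, 208, 92, 72, -2.8, 227, 286) (616, 205, 69, 48, -8.7, 229, 215) (738, 31, 57, 39, 0.0, 291, 172)
```

Lever is over to the robot's side (knob x about 484). Next is the green plate.

send_rows --pt "0.75 0.0375 -0.039 0 -0.131" --pt "0.75 0.0375 -0.039 0 -0.131" --pt "0.75 0.0375 -0.039 0 0" --pt "0.75 0.0375 -0.04 0 0" --pt "0.75 0 0 -0.05 0"

```text
time: 3.65
tool_pos: [0.6196, 0.3283, 0.1683]
tool_rot: [3.135, 0.011, 2.872]
contact_force: [1.0, 0.9, 0.3]
opening: 0.0689
grip_force: 0.0
```

send_rows --pt "0.75 0 0 -0.05 0" --pt "0.75 0 0 0 0" --pt "0.75 0 0 0 0"

```text
time: 3.95
tool_pos: [0.6114, 0.3328, 0.1128]
tool_rot: [-3.14, -0.003, 2.879]
contact_force: [-0.1, -0.1, 1.1]
opening: 0.0691
grip_force: 0.0
```

Run:
```python
from h import *
s=observe();print(s["time"],s["tool_pos"],s["tool_rot"])
p,d,K,M=snap("wrist","w2")
for c in "red","green","blue": print(c,*[b for b in blobs(p,c,K,M,.013,200)])
p,d,K,M=snap("top")
print(blobs(p,"red",K,M,.083,40,(60,150,170,330)))
```

```text
3.95 [0.61143045 0.33277858 0.11276615] [-3.13963349e+00 -2.96280777e-03  2.87883300e+00]
red (598, 115, 20, 19, 10.8, 54, 295) (641, 550, 82, 44, -0.7, 616, 201) (455, 319, 74, 45, 84.7, 233, 31)
green (624, 322, 70, 50, -15.0, 308, 260) (460, 150, 25, 11, -29.3, 4, 106)
blue (606, 210, 52, 51, 81.5, 166, 266) (439, 215, 74, 71, 87.2, 77, 49)
[(607, 532, 59, 34, 35.7, 102, 215)]
```

View pics/w2.png

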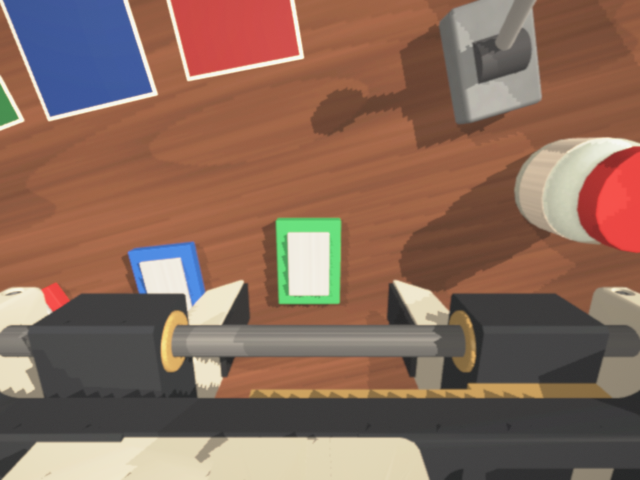

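Plate blob centred at (308,260), so it lies at (624,322) mm. The tool needs (+13,-11) mm.

send_rows --pt "0.75 0.013 -0.011 0 0" --pt "0.75 0 0 -0.04 0" --pt "0.75 0 0 -0.04 0" --pt "0.75 0 0 -0.02 0" --pt "0.75 0 0 0 0" --grip_force 20

```text
time: 4.55
tool_pos: [0.6248, 0.3206, 0.0118]
tool_rot: [-3.139, -0.003, 2.878]
contact_force: [-0.5, 0.4, 0.8]
opening: 0.0686
grip_force: 0.0
```

send_rows --pt "0.75 0 0 0 0"

```text
time: 4.65
tool_pos: [0.627, 0.3217, 0.0159]
tool_rot: [3.14, 0.003, 2.878]
contact_force: [0.1, -0.1, 0.1]
opening: 0.0691
grip_force: 0.0
```

send_rows --pt "0.75 0 0 -0.008 0" --pt "0.75 0 0 0 0" --pt "0.4 0 0 0 0" --pt "0.4 0 0 0 0" --pt "0.4 0 0 0 0"

```text
time: 5.15
tool_pos: [0.6255, 0.3218, 0.0063]
tool_rot: [3.141, 0.001, 2.879]
contact_force: [1.0, 1.7, 2.6]
opening: 0.0499
grip_force: 20.4
```

send_rows --pt "0.4 0 0 0 0" --pt "0.4 0 0 0 0"

```text
time: 5.35
tool_pos: [0.6255, 0.3218, 0.0063]
tool_rot: [3.141, 0.001, 2.878]
contact_force: [-1.6, -0.3, 3.8]
opening: 0.0497
grip_force: 20.0
```

Run:
```python
from h import *
for i in range(5):
    s=observe();print(s["time"],s["tool_pos"],s["tool_rot"],s["contact_force"]);read_camera("wrist")
```

```text
5.35 [0.62549291 0.32176313 0.00634195] [3.14124789e+00 5.26990102e-04 2.87846670e+00] [-1.56785147 -0.3344469   3.78625912]
5.4 [0.62547489 0.32171221 0.00631782] [3.14131561e+00 4.67987020e-04 2.87846233e+00] [-1.02869735 -0.54694698  3.49423192]
5.45 [0.62547966 0.32177316 0.00634328] [3.14125472e+00 5.07060552e-04 2.87851155e+00] [-0.36304701 -0.15013054  3.90374876]
5.5 [0.62547255 0.32177261 0.00632387] [3.14124256e+00 4.91040489e-04 2.87848264e+00] [-1.27120482 -1.00257307  3.41782854]
5.55 [0.62548586 0.32178339 0.0063424 ] [3.14120363e+00 5.26501183e-04 2.87851766e+00] [-0.50627265 -0.97459484  4.55509198]
```

send_rows --pt "0.4 -0.01 0 0 0" --pt "0.4 -0.02 0 0 0" --pt "0.4 -0.03 0 0 0" --pt "0.4 -0.03 -0.01 0 0.03" --pt "0.4 -0.015 -0.02 0 0.04"

```text
time: 6.1
tool_pos: [0.5189, 0.2933, 0.0063]
tool_rot: [3.14, 0.001, 2.952]
contact_force: [1.3, 1.2, 1.5]
opening: 0.0497
grip_force: 20.0
```

send_rows --pt "0.4 -0.015 -0.03 0 0.04" --pt "0.4 -0.015 -0.03 0 0.04" --pt "0.4 -0.015 -0.03 0 0.04" --pt "0.4 -0.015 -0.03 0 0.04" --pt "0.4 -0.015 -0.03 0 0.04"

```text
time: 6.6
tool_pos: [0.4457, 0.1412, 0.0063]
tool_rot: [3.141, 0.003, -3.133]
contact_force: [1.0, 1.5, 1.7]
opening: 0.0494
grip_force: 20.0
```

send_rows --pt "0.4 -0.015 -0.02 0 0.04" --pt "0.4 -0.01 -0.02 0 0.022" --pt "0.4 0 0 0 0" --pt "0.4 0 0 0 0" --pt "0.4 0 0 0 0"

```text
time: 7.1
tool_pos: [0.42, 0.101, 0.0062]
tool_rot: [-3.141, -0.001, -3.073]
contact_force: [-3.8, -7.8, 10.0]
opening: 0.0498
grip_force: 20.0
```

send_rows --pt "0.75 0 0 0 0" --pt "0.75 0 0 0 0" --pt "0.75 0 0 0.03 0" --pt "0.75 0 0 0.04 0" --pt "0.75 0.03 0 0.04 0"

```text
time: 7.6
tool_pos: [0.4466, 0.1021, 0.1161]
tool_rot: [3.141, -0.007, -3.072]
contact_force: [0.9, 0.2, -1.4]
opening: 0.0687
grip_force: 0.0
```

send_rows --pt "0.75 0.04 0 0 0.1" --pt "0.75 0.04 0 0 0" --pt "0.75 0.04 -0.004 0 0" --pt "0.75 0.04 -0.004 0 0" --pt "0.75 0 0 0 0"

```text
time: 8.1
tool_pos: [0.6143, 0.0931, 0.1148]
tool_rot: [-3.141, 0.003, -2.974]
contact_force: [0.5, -0.3, 0.1]
opening: 0.0688
grip_force: 0.0
```

send_rows --pt "0.75 0 0 0 0" --pt "0.75 0 0 0 0"

```text
time: 8.3
tool_pos: [0.609, 0.094, 0.1153]
tool_rot: [3.141, -0.002, -2.972]
contact_force: [0.1, -0.1, 0.3]
opening: 0.0687
grip_force: 0.0
```

Run:
```python
from h import *
s=observe();print(s["time"],s["tool_pos"],s["tool_rot"])
p,d,K,M=snap("wrist","w3")
for c in "red","green","blue": print(c,*[b for b in blobs(p,c,K,M,.013,200)])
p,d,K,M=snap("top","t3")
print(blobs(p,"red",K,M,.083,20,(60,150,170,330)))
print(blobs(p,"green",K,M,.013,20,(60,150,300,330)))
```

```text
8.3 [0.60903322 0.09404754 0.1152928 ] [ 3.14109859e+00 -1.87258043e-03 -2.97243818e+00]
red (627, 93, 73, 51, 10.5, 312, 262) (451, 274, 66, 28, 24.2, 627, 64)
green (454, 103, 74, 33, -86.5, 373, 24)
blue (744, 43, 49, 18, -16.0, 234, 378) (608, 204, 53, 52, -8.5, 457, 256) (445, 203, 74, 58, 87.2, 522, 39)
[(481, 478, 27, 24, 89.9, 121, 263), (617, 521, 62, 56, 89.9, 106, 212)]
[]
```

send_rows --pt "0.75 0.018 -0.001 0 0" --pt "0.75 0 0 -0.04 0" --pt "0.75 0 0 -0.04 0" --pt "0.75 0 0 -0.029 0" --pt "0.75 0 0 0 0"

```text
time: 8.9
tool_pos: [0.6247, 0.0928, 0.0031]
tool_rot: [3.14, -0.008, -2.972]
contact_force: [-1.0, 0.1, -0.2]
opening: 0.069
grip_force: 0.0
```

send_rows --pt "0.75 0 0 0 0" --pt "0.4 0 0 0 0" --pt "0.4 0 0 0 0" --pt "0.4 0 0 0 0" --pt "0.4 0 0 0 0"

```text
time: 9.4
tool_pos: [0.6292, 0.0928, 0.0085]
tool_rot: [-3.141, 0.003, -2.973]
contact_force: [-0.3, 0.3, 6.5]
opening: 0.0498
grip_force: 20.0
```

send_rows --pt "0.4 -0.01 0 0 0" --pt "0.4 -0.02 0 0 -0.03" --pt "0.4 -0.03 0 0 -0.05" --pt "0.4 -0.03 0 0 -0.05" --pt "0.4 -0.02 0.01 0 -0.05"

```text
time: 9.9
tool_pos: [0.5192, 0.1019, 0.0085]
tool_rot: [-3.141, 0.005, 3.127]
contact_force: [4.0, -2.1, 2.8]
opening: 0.0493
grip_force: 20.0
```

send_rows --pt "0.4 0 0.02 0 -0.04" --pt "0.4 0 0.03 0 -0.04" --pt "0.4 0 0.03 0 0" --pt "0.4 0 0.03 0 0" --pt "0.4 0 0.03 0 0"

```text
time: 10.4
tool_pos: [0.5193, 0.2427, 0.0083]
tool_rot: [-3.14, 0.003, 3.051]
contact_force: [-0.3, -6.9, 8.4]
opening: 0.0499
grip_force: 20.0
```

send_rows --pt "0.4 -0.01 0.03 0 0" --pt "0.4 -0.02 0.025 0 0" --pt "0.4 -0.025 0.02 0 0" --pt "0.4 -0.025 0 0 0" --pt "0.4 -0.01 0 0 0"

```text
time: 10.9
tool_pos: [0.4285, 0.3192, 0.0084]
tool_rot: [3.139, 0.004, 3.053]
contact_force: [4.3, -0.0, 3.8]
opening: 0.0493
grip_force: 20.0
```

send_rows --pt "0.4 0 0 0 0" --pt "0.4 0 0 0 0"

```text
time: 11.1
tool_pos: [0.4276, 0.3188, 0.0083]
tool_rot: [3.14, -0.0, 3.05]
contact_force: [-5.9, 5.6, 12.2]
opening: 0.0496
grip_force: 20.0
```

send_rows --pt "0.75 0 0 0 0" --pt "0.75 0 0 0 0" --pt "0.75 0 0 0.05 0" --pt "0.75 0 0 0.05 0" --pt "0 0.02 0.04 0.05 0.09"

```text
time: 11.6
tool_pos: [0.4425, 0.3453, 0.1463]
tool_rot: [-3.14, -0.002, 3.139]
contact_force: [1.9, -0.3, -0.3]
opening: 0.0647
grip_force: 0.0
```

send_rows --pt "0 0.025 0.04 0 0" --pt "0 0.025 0.04 0 0" --pt "0 0.025 0.04 0 0" --pt "0 0 0 0 0" --pt "0 0 0 0 0"

```text
time: 12.1
tool_pos: [0.5179, 0.4672, 0.142]
tool_rot: [-3.14, -0.002, 3.141]
contact_force: [-0.1, -0.2, 1.0]
opening: 0.0256
grip_force: 0.0
```

send_rows --pt "0 0 0 0 0"

```text
time: 12.2
tool_pos: [0.5176, 0.4663, 0.1437]
tool_rot: [-3.14, -0.001, 3.14]
contact_force: [-1.5, 0.1, 1.0]
opening: 0.0176
grip_force: 0.0
```

Run:
```python
from h import *
s=observe();print(s["time"],s["tool_pos"],s["tool_rot"],s["opening"])
p,d,K,M=snap("wrist","w4")
for c in ["red"]: print(c,*[b for b in blobs(p,c,K,M,.083,200)])
p,d,K,M=snap("top","t4")
print(blobs(p,"red",K,M,.013,20,(60,150,300,330)))
print(blobs(p,"green",K,M,.013,20,(60,150,300,330)))
print(blobs(p,"blue",K,M,.013,20,(160,150,300,330)))
```

```text
12.2 [0.5176349  0.46629005 0.14368857] [-3.14035191e+00 -1.41196845e-03  3.13989896e+00] 0.017561679120370467
red (484, 476, 25, 24, 45.5, 333, 209) (430, 360, 71, 56, -5.0, 138, 116)
[(424, 318, 92, 72, -5.3, 187, 285), (482, 499, 25, 21, -74.0, 122, 263), (626, 546, 64, 59, 89.9, 106, 212)]
[(417, 101, 92, 71, 3.8, 266, 287)]
[(421, 208, 92, 72, -2.8, 227, 286), (638, 184, 70, 49, -8.9, 236, 207), (738, 31, 57, 39, 0.0, 291, 172)]
```

View pics/w4.png

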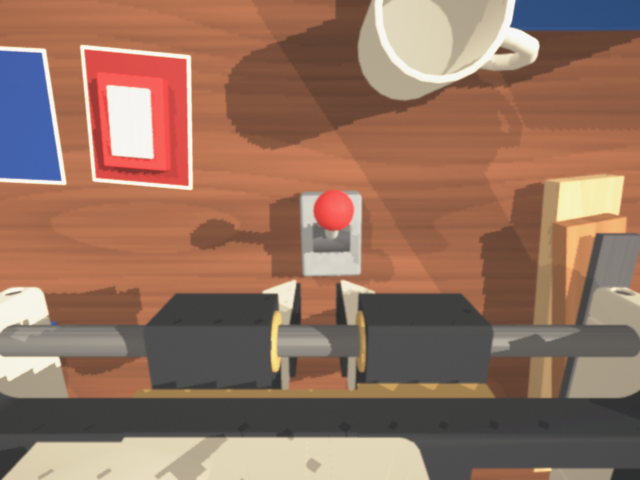

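The wrist view shows red on its pad and the knob at (333,209), toward the robot. The blue plate has been knocked to (638,184) mm. I'll nudge the lever once to make sure it's at the stop.

send_rows --pt "0 0 0.01 0 0" --pt "0 0 0 -0.04 0" --pt "0 0 0 -0.035 0" --pt "0 0 0 0 0" --pt "0 -0.008 0 0 0"

```text
time: 12.8
tool_pos: [0.5108, 0.4776, 0.0698]
tool_rot: [3.141, 0.0, 3.14]
contact_force: [0.8, 0.5, 0.5]
opening: 0.0003
grip_force: 0.0
```

send_rows --pt "0 -0.005 0 0 0" --pt "0 -0.003 0 0 0" --pt "0 -0.002 0 0 0" --pt "0 0 0 0 0"

```text
time: 13.2
tool_pos: [0.5064, 0.4782, 0.0718]
tool_rot: [3.136, 0.014, 3.14]
contact_force: [20.2, 2.1, -12.5]
opening: 0.0004
grip_force: 9.8
```

send_rows --pt "0 0.01 0 0 0" --pt "0 0 0 0.05 0" --pt "0.75 0.01 -0.04 0 -0.08" --pt "0.75 0.02 -0.04 0 -0.075" --pt "0.75 0.02 -0.04 0 0"

```text
time: 13.7
tool_pos: [0.5608, 0.3574, 0.1223]
tool_rot: [3.139, 0.003, 2.985]
contact_force: [1.1, -0.0, 0.6]
opening: 0.0203
grip_force: 0.0
```

send_rows --pt "0.75 0.02 -0.043 0 0" --pt "0.75 0.02 -0.043 0 0" --pt "0.75 0.015 -0.043 0 0" --pt "0.75 0.01 -0.043 0 0" --pt "0.75 0 0 0 0"

```text
time: 14.2
tool_pos: [0.6273, 0.1803, 0.1216]
tool_rot: [-3.141, 0.004, 2.98]
contact_force: [-0.5, -0.1, -0.1]
opening: 0.06
grip_force: 0.0
```

send_rows --pt "0.75 0 0 0 0" --pt "0.75 0 0 0 0"

```text
time: 14.4
tool_pos: [0.6252, 0.1869, 0.1205]
tool_rot: [3.14, 0.002, 2.986]
contact_force: [0.0, -0.3, -0.1]
opening: 0.0683
grip_force: 0.0
```

Run:
```python
from h import *
s=observe();print(s["time"],s["tool_pos"],s["tool_rot"])
p,d,K,M=snap("wrist")
print(*[b for b in blobs(p,"blue",K,M,.013,200)])
```

```text
14.4 [0.62516693 0.18692865 0.12049132] [3.14034554e+00 1.54662373e-03 2.98640332e+00]
(638, 184, 70, 49, -8.5, 316, 254) (470, 206, 75, 17, 81.2, 308, 11)
```

send_rows --pt "0.75 0.013 -0.003 0 0" --pt "0.75 0 0 -0.04 0" --pt "0.75 0 0 -0.04 0" --pt "0.75 0 0 -0.033 0" --pt "0.75 0 0 0 0"

```text
time: 14.95
tool_pos: [0.6364, 0.1841, 0.003]
tool_rot: [-3.141, -0.004, 2.988]
contact_force: [-0.5, 0.2, 0.3]
opening: 0.0693
grip_force: 0.0
```

send_rows --pt "0.75 0 0 0 0" --pt "0.4 0 0 0 0" --pt "0.4 0 0 0 0" --pt "0.4 0 0 0 0" --pt "0.4 0 0 0 0"

```text
time: 15.45
tool_pos: [0.6387, 0.1829, 0.0073]
tool_rot: [3.141, 0.002, 2.985]
contact_force: [-0.9, 1.6, 4.3]
opening: 0.0501
grip_force: 20.0
```

send_rows --pt "0.4 -0.01 0 0 0" --pt "0.4 -0.02 0 0 0" --pt "0.4 -0.03 0.005 0 0.02" --pt "0.4 -0.03 0.005 0 0.02" --pt "0.4 -0.03 0.005 0 0.02"

```text
time: 15.95
tool_pos: [0.519, 0.1975, 0.0073]
tool_rot: [3.14, 0.004, 3.046]
contact_force: [3.0, 0.2, 1.7]
opening: 0.0496
grip_force: 20.0
```

send_rows --pt "0.4 -0.03 0.005 0 0.02" --pt "0.4 -0.03 0.005 0 0.027" --pt "0.4 -0.02 0 0 0" --pt "0.4 -0.01 0 0 0" --pt "0.4 0 0 0 0"

```text
time: 16.45
tool_pos: [0.4274, 0.2079, 0.0072]
tool_rot: [3.141, 0.0, 3.093]
contact_force: [-5.6, 2.1, 13.5]
opening: 0.0498
grip_force: 20.0
```

send_rows --pt "0.4 0 0 0 0"

```text
time: 16.55
tool_pos: [0.4274, 0.2079, 0.0072]
tool_rot: [3.141, -0.001, 3.092]
contact_force: [-5.5, 2.8, 15.8]
opening: 0.0499
grip_force: 20.0
```

send_rows --pt "0.4 -0.006 0 0 0" --pt "0.4 0 0 0 0" --pt "0.75 0 0 0 0" --pt "0.75 0 0 0 0" --pt "0.75 0 0 0.03 0"

```text
time: 17.05
tool_pos: [0.4198, 0.2066, 0.0336]
tool_rot: [-3.139, -0.007, 3.092]
contact_force: [1.0, -0.1, 1.3]
opening: 0.0669
grip_force: 0.0
```

send_rows --pt "0.75 0 0 0.05 0" --pt "0.75 0.03 0 0.05 0" --pt "0.75 0.05 0 0.05 0" --pt "0.75 0.05 0 0.02 0" --pt "0.75 0.03 0 0 0"

```text
time: 17.55
tool_pos: [0.5636, 0.2075, 0.1865]
tool_rot: [3.14, 0.007, 3.092]
contact_force: [0.3, -0.0, -0.4]
opening: 0.0691
grip_force: 0.0
```

send_rows --pt "0.75 0 0 0 0" --pt "0.75 0 0 0 0"

```text
time: 17.75
tool_pos: [0.559, 0.2071, 0.1816]
tool_rot: [-3.141, -0.003, 3.092]
contact_force: [0.4, -0.5, -0.9]
opening: 0.0687
grip_force: 0.0
```

```bash
cat >> h.py <<'E'
def plates(p,K,M,roi):
    "steel faces: bright unsaturated rectangles of about 50x30 mm"
    h=cv2.cvtColor(p,cv2.COLOR_RGB2HSV); m=cv2.inRange(h,np.array((0,0,120)),np.array((180,60,255)))
    t=np.zeros_like(m);t[roi[1]:roi[3],roi[0]:roi[2]]=m[roi[1]:roi[3],roi[0]:roi[2]]
    out=[]
    for q in cv2.findContours(t,cv2.RETR_EXTERNAL,cv2.CHAIN_APPROX_NONE)[0]:
        if cv2.contourArea(q)<60: continue
        w=ray(K,M,q[:,0,:],.015); (cx,cy),(a,b),an=cv2.minAreaRect((w*1000).astype(np.float32))
        if a<b: a,b,an=b,a,an+90
        out.append((round(cx),round(cy),round(a),round(b),round((an+90)%180-90,1)))
    return out
E
python3 - <<'E'
from h import *
s=observe();print(s["time"],s["tool_pos"],s["tool_rot"])
p,d,K,M=snap("wrist","w5")
for c in("red","green","blue"):print(c,*[b for b in blobs(p,c,K,M,0,400)])
print(plates(p,K,M,(0,0,640,290)))
p,d,K,M=snap("top","t5")
print(plates(p,K,M,(170,265,290,310)))
E
```

```text
17.75 [0.55898454 0.20708736 0.18158872] [-3.14089417e+00 -3.01777703e-03  3.09178572e+00]
red (425, 320, 98, 78, -5.0, 438, 63)
green (418, 102, 98, 77, 3.4, 191, 67)
blue (422, 209, 97, 77, -2.8, 312, 66)
[(629, 293, 30, 8, 68.8), (617, 113, 29, 9, 87.2), (614, 500, 65, 42, 11.6), (542, 484, 49, 23, -88.7), (494, 478, 39, 27, -82.2), (425, 209, 100, 81, -2.8), (428, 315, 100, 81, -5.0), (421, 107, 100, 81, 3.4)]
[(417, 101, 104, 85, 3.4), (420, 265, 201, 120, 90.0)]
```

View pics/w5.png

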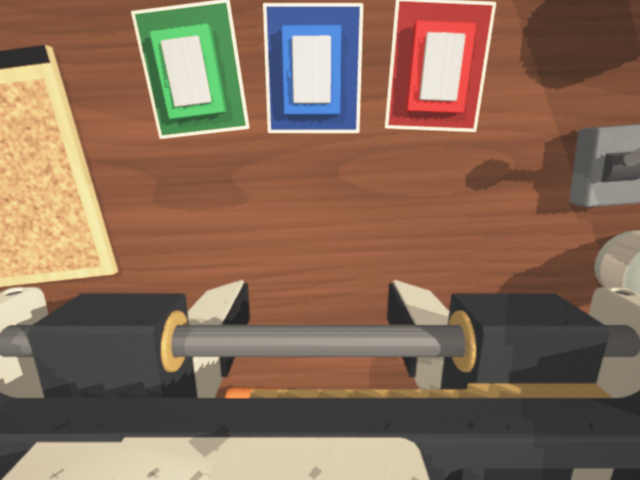

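All three plates sit squarely within their pads: green (187,70), blue (312,68), red (441,66). Next, switch the lever on.

send_rows --pt "0 -0.02 0.045 0 0.05" --pt "0 -0.02 0.045 0 0" --pt "0 -0.02 0.045 0 0" --pt "0 -0.02 0.045 0 0" --pt "0 -0.02 0.045 0 0"

```text
time: 18.35
tool_pos: [0.4574, 0.4339, 0.183]
tool_rot: [-3.141, -0.001, -3.14]
contact_force: [1.0, 0.9, 0.6]
opening: 0.0336
grip_force: 0.0
```

send_rows --pt "0 -0.015 0.045 0 0" --pt "0 0 0 0 0" --pt "0 0 0 0 0" --pt "0 0 0 0 0"

```text
time: 18.75
tool_pos: [0.4444, 0.4766, 0.1828]
tool_rot: [-3.141, -0.001, -3.141]
contact_force: [0.3, -0.3, 0.2]
opening: 0.0023
grip_force: 0.0
```

send_rows --pt "0 0 0 -0.05 0" --pt "0 0 0 -0.045 0" --pt "0 0 0 -0.02 0" --pt "0 0 0 0 0" --pt "0 0.01 0 0 0"

```text
time: 19.25
tool_pos: [0.455, 0.477, 0.0689]
tool_rot: [3.141, -0.0, -3.141]
contact_force: [-0.1, 1.0, 0.5]
opening: 0.0004
grip_force: 0.0
```

send_rows --pt "0 0.015 0 0 0" --pt "0 0.015 0 0 0" --pt "0 0.015 0 0 0" --pt "0 0.012 0 0 0" --pt "0 0.01 0 0 0"

```text
time: 19.75
tool_pos: [0.524, 0.4775, 0.0705]
tool_rot: [3.139, 0.003, 3.141]
contact_force: [-1.7, -0.5, -0.7]
opening: 0.0002
grip_force: 0.7
```

send_rows --pt "0 0.004 0 0 0" --pt "0 0 0 0 0" --pt "0 0 0 0 0"

```text
time: 20.05
tool_pos: [0.5259, 0.4776, 0.0684]
tool_rot: [3.141, 0.001, -3.141]
contact_force: [0.0, -0.1, 0.3]
opening: 0.0004
grip_force: 0.0
```

send_rows --pt "0 0.004 0 0 0" --pt "0 0.002 0 0 0" --pt "0 0 0 0 0"

```text
time: 20.35
tool_pos: [0.5279, 0.4778, 0.068]
tool_rot: [-3.14, -0.007, -3.14]
contact_force: [-12.4, -1.1, 7.1]
opening: 0.001
grip_force: 6.3
```

send_rows --pt "0 -0.02 0 0 0" --pt "0 0 0 0.05 0" --pt "0 0 0 0.05 0" --pt "0 0 -0.05 0.03 -0.14" --pt "0.5 0 -0.05 0 -0.14"

```text
time: 20.85
tool_pos: [0.5132, 0.3864, 0.1989]
tool_rot: [3.134, 0.007, 2.86]
contact_force: [1.7, -0.1, -0.6]
opening: 0.0048
grip_force: 0.0
```

send_rows --pt "0.5 0 -0.05 0 -0.14" --pt "0.5 0 -0.05 0 -0.14" --pt "0.5 0 -0.05 0 -0.14" --pt "0.5 0 -0.05 0 -0.14" --pt "0.5 0 -0.05 0 -0.14"

```text
time: 21.35
tool_pos: [0.5114, 0.1329, 0.1941]
tool_rot: [3.141, 0.001, 2.157]
contact_force: [-0.3, -0.5, -0.4]
opening: 0.0434
grip_force: 0.0
```

send_rows --pt "0.5 0 -0.05 0 -0.14" --pt "0.5 0 -0.05 0 -0.14" --pt "0.5 0 -0.05 0 -0.14" --pt "0.5 0 -0.05 0 -0.14" --pt "0.5 0 -0.05 0 0"

```text
time: 21.85
tool_pos: [0.5115, -0.1173, 0.1942]
tool_rot: [3.14, 0.001, 1.599]
contact_force: [1.3, -1.3, 0.1]
opening: 0.0455
grip_force: 0.0
```

send_rows --pt "0.5 0 -0.05 0 0" --pt "0.5 0 -0.05 0 0" --pt "0.5 0 0 0 0" --pt "0.5 0 0 0 0"

```text
time: 22.25
tool_pos: [0.5114, -0.2162, 0.1935]
tool_rot: [-3.142, -0.0, 1.6]
contact_force: [0.2, 0.3, 0.3]
opening: 0.0458
grip_force: 0.0
```

Run:
```python
from h import *
s=observe();print(s["time"],s["tool_pos"],s["tool_rot"],s["qpos"])
snap("wrist","w6")
p,d,K,M=snap("top","t6")
print(blobs(p,"red",K,M,.083,20,(60,150,170,330)))
cv2.imwrite("pics/t6z.png",cv2.resize(p[150:330,210:480,::-1],None,fx=2.9,fy=2.9,interpolation=cv2.INTER_CUBIC))
```

```text
22.25 [ 0.51138943 -0.21618869  0.19349165] [-3.14151720e+00 -3.16966226e-04  1.60009906e+00] [-5.38136428e-01  4.24908373e-01  1.49198582e+00  2.41008015e-04
  1.22493246e+00 -5.67520906e-01]
[(550, 478, 27, 24, -88.4, 121, 237), (617, 521, 62, 56, 89.9, 106, 213)]
```

View pics/w6.png

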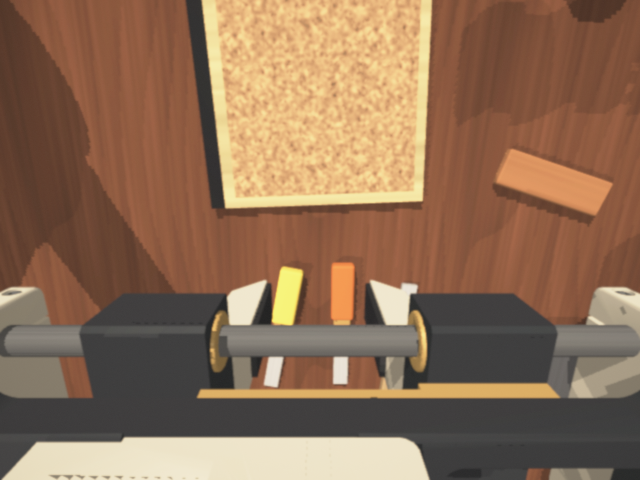

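The board's near edge runs from (217,208) to (422,200). The yellow handle is at (288,295) and the orange one at (342,290).

```bash
sed -i 's/((9,190,150)/((5,190,120)/' h.py
python3 - <<'E'
from h import *
p=cv2.imread("pics/w6.png")[:,:,::-1].copy();K,M=cam("wrist")
for c in("orange","yellow"): print(c,blobs(p,c,K,M,.012,200))
print("boardedge",ray(K,M,[(217,208),(422,200),(190,0),(431,0)],.008)*1000)
p=cv2.imread("pics/t6.png")[:,:,::-1].copy();K,M=cam("top")
for c in("orange","yellow"): print(c,blobs(p,c,K,M,.012,20,(380,150,480,330)))
print("boardtop",ray(K,M,[(305,220),(374,217),(378,291),(309,296)],.008)*1000)
E
```

```text
orange []
yellow []
boardedge [[ 410.52640009 -205.67709351]
 [ 614.43960881 -190.83607221]
 [ 396.13760315  -26.1652598 ]
 [ 601.98562071  -19.33206753]]
orange []
yellow []
boardtop [[ 604.25676019   -5.33016285]
 [ 612.24323503 -196.52909347]
 [ 408.13809237 -205.15186868]
 [ 394.64616791  -16.14811197]]
```

View pics/t6z.png

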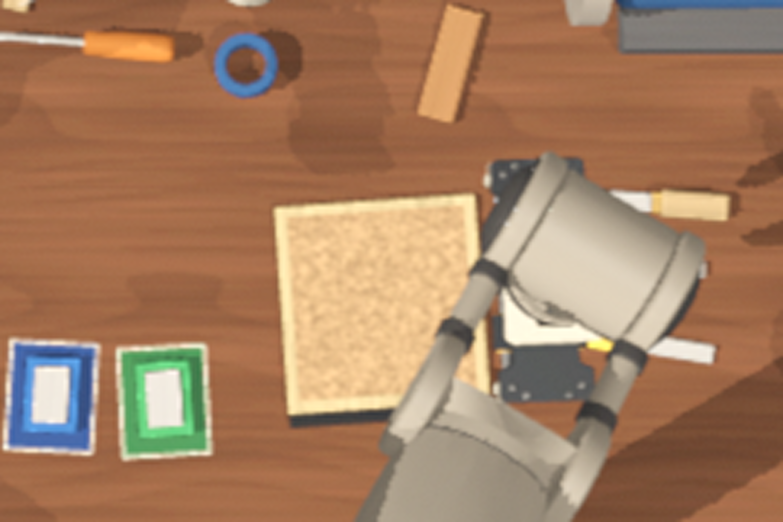

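Run:
```python
from h import *
p=cv2.imread("pics/w6.png")[:,:,::-1].copy();K,M=cam("wrist")
h=cv2.cvtColor(p,cv2.COLOR_RGB2HSV);print(h[290,288],h[285,342],h[285,332], mask(p,"yellow").sum(), h.shape)
for lo,hi in(((3,190,200),(13,255,255)),((24,150,150),(32,255,255))):
    m=cv2.inRange(h,lo,hi);m[330:]=0;m[:255]=0
    q=max(cv2.findContours(m,0,1)[0],key=cv2.contourArea);w=ray(K,M,q[:,0],.012)*1000
    print(cv2.minAreaRect(w.astype(np.float32)),q[:,0].min(0),q[:,0].max(0),cv2.contourArea(q))
```

```text
[ 29 128 247] [ 13 169 245] [ 12 172 240] 21420 (480, 640, 3)Traceback (most recent call last):
  File "<stdin>", line 6, in <module>
ValueError: max() iterable argument is empty
```

```bash
cat >> h.py <<'E'
FH={"orange":((7,140,90),(16,255,255)),"yellow":((25,90,90),(33,255,255)),"wood":((14,60,120),(24,150,255))}
def handle(p,K,M,c,roi,z=.013,filled=300):
    h=cv2.cvtColor(p,cv2.COLOR_RGB2HSV);m=cv2.inRange(h,*map(np.array,FH[c]))
    t=np.zeros_like(m);t[roi[1]:roi[3],roi[0]:roi[2]]=m[roi[1]:roi[3],roi[0]:roi[2]]
    t=cv2.morphologyEx(t,cv2.MORPH_OPEN,np.ones((3,3),np.uint8))
    for q in cv2.findContours(t,0,1)[0]:
        if cv2.contourArea(q)<filled: continue
        w=ray(K,M,q[:,0],z)*1000;(cx,cy),(a,b),an=cv2.minAreaRect(w.astype(np.float32))
        if a<b:a,b,an=b,a,an+90
        print(c,round(cx),round(cy),round(a),round(b),round(an%180,1),"px",q[:,0].min(0),q[:,0].max(0))
E
python3 - <<'E'
from h import *
p=cv2.imread("pics/w6.png")[:,:,::-1].copy();K,M=cam("wrist")
for c in("orange","yellow"): handle(p,K,M,c,(265,240,375,327))
p=cv2.imread("pics/top0.png")[:,:,::-1].copy();K,M=cam("top")
for c in("orange","yellow","wood"): handle(p,K,M,c,(390,205,470,285),.01,40)
E
```

```text
orange 535 -278 90 36 91.9 px [321 240] [355 320]
yellow 481 -298 65 22 80.6 px [273 268] [301 324]
orange 438 -298 120 22 89.9 px [390 276] [434 284]
orange 508 -337 30 14 89.9 px [420 252] [431 257]
orange 516 -411 94 34 96.3 px [435 244] [469 258]
orange 528 -282 86 56 87.0 px [390 237] [421 258]
orange 589 -439 74 50 130.2 px [447 211] [469 237]
orange 631 -372 102 28 89.9 px [419 205] [456 215]
wood 603 -400 73 28 85.1 px [435 215] [461 226]
```

Yellow: handle centre (481,-298) mm, lying along 80.6°, so the grasp point is (477,-319).

send_rows --pt "0.42 -0.01 -0.035 0 -0.1" --pt "0.42 -0.012 -0.035 0 -0.093" --pt "0.42 -0.012 -0.033 0 0" --pt "0.42 0 0 -0.05 0" --pt "0.42 0 0 -0.05 0" --grip_force 20

```text
time: 22.85
tool_pos: [0.4788, -0.3184, 0.0942]
tool_rot: [3.137, 0.003, 1.41]
contact_force: [-0.4, 0.4, -0.9]
opening: 0.0387
grip_force: 0.0
```

send_rows --pt "0.42 0 0 0 0" --pt "0.42 0 0 0 0" --pt "0.42 0 0 0 0"

```text
time: 23.15
tool_pos: [0.4796, -0.3186, 0.0966]
tool_rot: [3.137, 0.003, 1.411]
contact_force: [0.9, 0.4, -0.1]
opening: 0.0383
grip_force: 0.0
```

Run:
```python
from h import *
s=observe();print(s["time"],s["tool_pos"],s["tool_rot"],s["opening"])
p,d,K,M=snap("wrist","w7")
for c in("yellow","orange"): handle(p,K,M,c,(150,100,500,350))
```

```text
23.15 [ 0.47956003 -0.31861153  0.09658042] [3.13746179e+00 2.51489894e-03 1.41107327e+00] 0.03833001239794414
yellow 480 -300 61 22 80.8 px [298 182] [330 266]
orange 572 -339 55 8 86.6 px [440 220] [451 291]
orange 581 -324 92 19 95.3 px [435 171] [473 291]
orange 537 -287 76 30 91.3 px [367 141] [418 248]
orange 391 -258 58 13 90.2 px [164 141] [195 226]
orange 455 -294 158 33 88.5 px [246 106] [303 322]
orange 477 -225 27 19 170.9 px [270 100] [312 131]
```

View pics/w7.png

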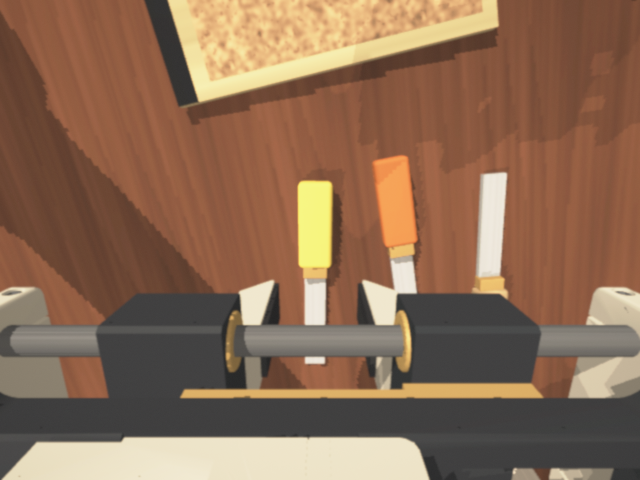

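Yellow handle is centred at (315,225), aligned with the fingers. The orange handle spans (374,158) to (416,246).

send_rows --pt "0.42 -0.003 -0.002 0 0" --pt "0.42 0 0 -0.05 0" --pt "0.42 0 0 -0.03 0" --pt "0.42 0 0 -0.011 0" --pt "0.42 0 0 0 0"

```text
time: 23.7
tool_pos: [0.4746, -0.3204, 0.0026]
tool_rot: [-3.141, -0.0, 1.409]
contact_force: [-0.6, -0.6, -0.7]
opening: 0.0385
grip_force: 0.0
```

send_rows --pt "0.42 0 0 0 0" --pt "0.1 0 0 0 0" --pt "0.1 0 0 0 0" --pt "0.1 0 0 0 0" --pt "0.1 0 0 0 0"

```text
time: 24.2
tool_pos: [0.4754, -0.3209, 0.0039]
tool_rot: [3.139, 0.001, 1.41]
contact_force: [0.2, 0.5, 6.5]
opening: 0.0239
grip_force: 20.0
```

Run:
```python
from h import *
c=calibration("wrist");K=c["intrinsics"];T=np.eye(4);T[:3,:3]=R.from_euler('xyz',[3.13746,.0025,1.41107]).as_matrix();T[:3,3]=[.47956,-.31861,.09658]
M=T@c["hand_eye"]
w=ray(K,M,[(374,158),(407,156),(416,243),(385,248)],.014)*1000;print(w)
a=(w[0]+w[1])/2;b=(w[2]+w[3])/2;print("ang",np.degrees(np.arctan2(*(b-a)[::-1])),"grasp",a+(b-a)/np.linalg.norm(b-a)*53)
print(ray(K,M,[(482,174),(506,173),(478,277),(502,277)],.005)*1000)
```

```text
[[ 527.5853404  -260.48798839]
 [ 549.63031281 -262.70130386]
 [ 550.78221451 -324.59510185]
 [ 528.29246431 -324.78866953]]
ang -89.15601206707088 grasp [ 539.38850789 -314.58889616]
[[ 603.19030665 -284.19342067]
 [ 619.99516887 -286.18679367]
 [ 598.11568217 -362.62295576]
 [ 616.43239414 -365.58840415]]
```

send_rows --pt "0.1 0 0 0.02 0" --pt "0.1 0 0 0.04 0" --pt "0.1 0 0 0.04 0" --pt "0.1 0 0.02 0 0.14" --pt "0.1 0 0.023 0 0.14"

```text
time: 24.7
tool_pos: [0.4751, -0.2778, 0.1042]
tool_rot: [3.139, 0.002, 1.694]
contact_force: [-0.8, 0.2, -1.3]
opening: 0.0234
grip_force: 20.0
```

send_rows --pt "0.1 0 0.023 0 0.14" --pt "0.1 0 0.023 0 0.14" --pt "0.1 0 0.023 0 0.14" --pt "0.1 0 0.023 0 0.14" --pt "0.1 0 0.023 0 0.14"

```text
time: 25.2
tool_pos: [0.4744, -0.1613, 0.1027]
tool_rot: [3.142, -0.0, 2.395]
contact_force: [0.7, 1.0, 0.4]
opening: 0.0239
grip_force: 20.0
```

send_rows --pt "0.1 0 0.023 0 0.14" --pt "0.1 0 0.023 0 0.14" --pt "0.1 0 0.023 0 0.14" --pt "0.1 0 0.023 0 0.14" --pt "0.1 0 0.023 0 0.14"

```text
time: 25.7
tool_pos: [0.4745, -0.0464, 0.1028]
tool_rot: [3.142, -0.0, 3.095]
contact_force: [-0.4, 1.4, -0.7]
opening: 0.0236
grip_force: 20.0
```

send_rows --pt "0.1 0 0 0 0.114" --pt "0.1 0 0 0 0" --pt "0.1 0 0 0 0" --pt "0.1 0 0 0 0"

```text
time: 26.1
tool_pos: [0.4747, -0.0478, 0.1027]
tool_rot: [3.142, 0.0, -3.083]
contact_force: [-0.7, 0.3, -0.6]
opening: 0.0236
grip_force: 20.0
```

send_rows --pt "0.1 0.005 0 0 0" --pt "0.1 0 0 -0.04 0" --pt "0.1 0 0 -0.035 0" --pt "0.1 0 0 -0.01 0" --pt "0.1 0 0 -0.004 0"

```text
time: 26.6
tool_pos: [0.4794, -0.0475, 0.0128]
tool_rot: [3.141, -0.002, -3.081]
contact_force: [-0.2, 0.9, -1.1]
opening: 0.0239
grip_force: 20.0
```

send_rows --pt "0.1 0 0 0 0" --pt "0.1 0 0 0 0" --pt "0.1 0 0 -0.001 0" --pt "0.4 0 0 0 0" --pt "0.4 0 0 0 0"

```text
time: 27.1
tool_pos: [0.4801, -0.0474, 0.0133]
tool_rot: [-3.141, 0.001, -3.08]
contact_force: [1.0, 0.2, -0.3]
opening: 0.0347
grip_force: 0.0
```

send_rows --pt "0.4 0 0 0 0" --pt "0.4 0 0 0.03 0" --pt "0.4 0 0 0.05 0" --pt "0.4 0 0 0.02 0" --pt "0.4 0 0 0 0"

```text
time: 27.6
tool_pos: [0.4817, -0.0478, 0.1158]
tool_rot: [-3.139, 0.007, -3.08]
contact_force: [0.3, -0.5, -0.2]
opening: 0.0371
grip_force: 0.0
```

send_rows --pt "0.4 0.05 -0.04 0.02 -0.14" --pt "0.4 0.02 -0.04 0.02 -0.14" --pt "0.4 0 -0.02 0.02 -0.14" --pt "0.4 0 -0.02 0.02 -0.14" --pt "0.4 0 -0.02 0 -0.14"

```text
time: 28.1
tool_pos: [0.5378, -0.1785, 0.1888]
tool_rot: [3.141, 0.003, 2.497]
contact_force: [0.5, 0.2, -0.2]
opening: 0.0368
grip_force: 0.0
```

send_rows --pt "0.4 0 -0.02 0 -0.14" --pt "0.4 0 -0.02 0 -0.14" --pt "0.4 0 -0.02 0 -0.14" --pt "0.4 0 -0.02 0 -0.14" --pt "0.4 0 -0.02 0 -0.14"

```text
time: 28.6
tool_pos: [0.5364, -0.2777, 0.1858]
tool_rot: [-3.14, -0.002, 1.798]
contact_force: [0.2, -0.1, -0.0]
opening: 0.0368
grip_force: 0.0
```

send_rows --pt "0.4 0 -0.02 0 -0.09" --pt "0.4 0 -0.02 0 0" --pt "0.4 0 0 0 0" --pt "0.4 0 0 0 0"

```text
time: 29.0
tool_pos: [0.5365, -0.3167, 0.1861]
tool_rot: [-3.14, -0.002, 1.713]
contact_force: [0.7, -0.6, -0.3]
opening: 0.0367
grip_force: 0.0
```

Run:
```python
from h import *
s=observe();print(s["time"],s["tool_pos"],s["tool_rot"],s["opening"])
snap("wrist","w8")
```

```text
29.0 [ 0.53647067 -0.31674115  0.18605569] [-3.14013418e+00 -2.04574475e-03  1.71289063e+00] 0.03673568197520078
```

View pics/w8.png

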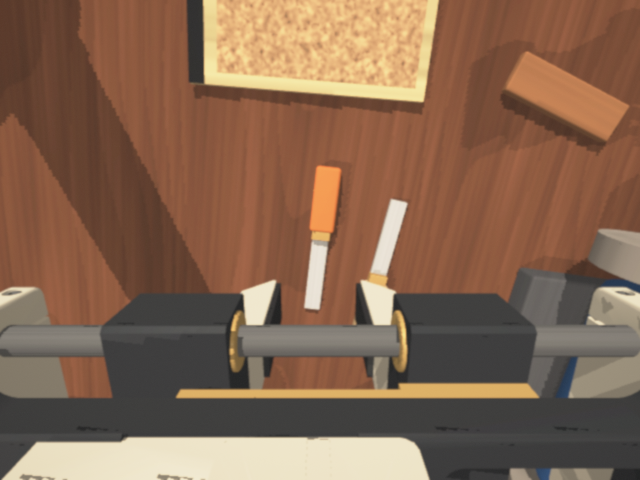

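Orange file: butt at (328,167), tip at (313,309). Board corners at (189,83) and (424,102).

Run:
```python
from h import *
K,M=cam("wrist")
a=ray(K,M,(328.5,167.5),.014)[0]*1000;b=ray(K,M,(313,309),.005)[0]*1000
u=(b-a)/np.linalg.norm(b-a);print(a,b,np.linalg.norm(b-a),"ang",np.arctan2(u[1],u[0]),"grasp",a+u*53)
w=ray(K,M,[(189,83),(424,102)],.008)*1000;print(w,np.degrees(np.arctan2(*(w[1]-w[0])[::-1])))
c=ray(K,M,[(407,201),(390,200),(387,277),(369,277)],.005)*1000;print(c)
```

```text
[ 538.7722494  -262.58492195] [ 545.20775658 -412.93548622] 150.48823186987553 ang -1.528019092803863 grasp [ 541.03875142 -315.53643721]
[[ 405.12925466 -208.01719484]
 [ 615.37437226 -193.52439296]] 3.943325215143306
[[ 620.24898804 -283.95785775]
 [ 603.54180745 -285.38193641]
 [ 616.66328391 -365.2711174 ]
 [ 598.03698323 -367.97649603]]
```

send_rows --pt "0.42 0.0045 0.001 -0.01 -0.1" --pt "0.42 0 0 -0.05 0" --pt "0.42 0 0 -0.05 0" --pt "0.42 0 0 -0.05 0" --pt "0.42 0 0 -0.0205 0"

```text
time: 29.55
tool_pos: [0.539, -0.3128, 0.0019]
tool_rot: [-3.135, -0.005, 1.615]
contact_force: [-0.1, 0.2, -0.4]
opening: 0.0387
grip_force: 0.0
```

send_rows --pt "0.42 0 0 0 0" --pt "0.42 0 0 0 0" --pt "0.42 0 0 0 0"

```text
time: 29.85
tool_pos: [0.5423, -0.3161, 0.0085]
tool_rot: [3.14, 0.001, 1.614]
contact_force: [0.5, -0.4, 0.6]
opening: 0.0383
grip_force: 0.0
```

send_rows --pt "0.1 0 0 0 0" --pt "0.1 0 0 0 0" --pt "0.1 0 0 0 0" --pt "0.1 0 0 0 0"

```text
time: 30.25
tool_pos: [0.5417, -0.3163, 0.008]
tool_rot: [3.141, 0.001, 1.613]
contact_force: [-0.4, 1.3, 5.8]
opening: 0.0234
grip_force: 20.0
```

send_rows --pt "0.1 0 0 0.02 0" --pt "0.1 0 0 0.04 0" --pt "0.1 0 0 0.04 0" --pt "0.1 -0.005 0.019 0 0.145" --pt "0.1 -0.005 0.019 0 0.145"

```text
time: 30.75
tool_pos: [0.5318, -0.2785, 0.1084]
tool_rot: [3.14, 0.002, 1.908]
contact_force: [0.0, -0.0, -0.8]
opening: 0.0234
grip_force: 20.0
```

send_rows --pt "0.1 -0.005 0.019 0 0.145" --pt "0.1 -0.005 0.019 0 0.145" --pt "0.1 -0.005 0.019 0 0.145" --pt "0.1 -0.005 0.019 0 0.145" --pt "0.1 -0.005 0.019 0 0.145"

```text
time: 31.25
tool_pos: [0.5061, -0.1824, 0.1069]
tool_rot: [3.141, -0.0, 2.634]
contact_force: [-0.2, 0.2, -0.3]
opening: 0.0234
grip_force: 20.0
```

send_rows --pt "0.1 -0.005 0.019 0 0.145" --pt "0.1 -0.005 0.019 0 0.145" --pt "0.1 -0.005 0.019 0 0.145" --pt "0.1 -0.005 0.019 0 0.147" --pt "0.1 -0.005 0 0 0"

```text
time: 31.75
tool_pos: [0.4809, -0.1053, 0.1069]
tool_rot: [3.141, -0.001, -3.068]
contact_force: [-0.6, -0.0, -0.5]
opening: 0.0236
grip_force: 20.0
```

send_rows --pt "0.1 0 0 0 0" --pt "0.1 0 0 0 0" --pt "0.1 0 0 0 0"

```text
time: 32.05
tool_pos: [0.4818, -0.108, 0.1071]
tool_rot: [-3.141, 0.0, -3.075]
contact_force: [-0.6, -0.2, -1.1]
opening: 0.0233
grip_force: 20.0
```

send_rows --pt "0.1 0 0 -0.04 0" --pt "0.1 0 0 -0.035 0" --pt "0.1 0 0 -0.012 0" --pt "0.1 0 0 -0.004 0" --pt "0.1 0 0 0 0"

```text
time: 32.55
tool_pos: [0.4816, -0.1075, 0.0165]
tool_rot: [3.141, -0.0, -3.074]
contact_force: [0.1, -0.9, -0.6]
opening: 0.0239
grip_force: 20.0
```

send_rows --pt "0.1 0 0 0 0" --pt "0.4 0 0 0 0" --pt "0.4 0 0 0 0" --pt "0.4 0 0 0 0" --pt "0.4 0 0 0.03 0"

```text
time: 33.05
tool_pos: [0.4793, -0.1064, 0.0438]
tool_rot: [3.139, -0.006, -3.073]
contact_force: [0.8, -0.1, -0.5]
opening: 0.0366
grip_force: 0.0
```

send_rows --pt "0.4 0 0 0.05 0" --pt "0.4 0 0 0.05 0" --pt "0.4 0.01 -0.02 0.03 -0.142" --pt "0.4 0.01 -0.02 0 -0.142" --pt "0.4 0.01 -0.02 0 -0.142"

```text
time: 33.55
tool_pos: [0.5124, -0.168, 0.1779]
tool_rot: [-3.141, 0.004, 2.779]
contact_force: [-0.5, 0.4, 0.2]
opening: 0.0368
grip_force: 0.0
```

send_rows --pt "0.4 0.01 -0.025 0 -0.142" --pt "0.4 0.01 -0.025 0 -0.142" --pt "0.4 0.01 -0.025 0 -0.142" --pt "0.4 0.01 -0.025 0 -0.142" --pt "0.4 0.01 -0.025 0 -0.142"

```text
time: 34.05
tool_pos: [0.5617, -0.2931, 0.1761]
tool_rot: [3.142, -0.0, 2.069]
contact_force: [1.1, 0.5, 0.3]
opening: 0.0368
grip_force: 0.0
```

send_rows --pt "0.4 0.01 -0.025 0 -0.142" --pt "0.4 0.01 -0.025 0 -0.142" --pt "0.4 0.01 -0.025 0 -0.142" --pt "0.4 0.01 -0.01 0 -0.142" --pt "0.4 0 0 0 0"

```text
time: 34.55
tool_pos: [0.6017, -0.3785, 0.1751]
tool_rot: [-3.142, -0.0, 1.503]
contact_force: [-0.5, 0.2, -0.2]
opening: 0.0366
grip_force: 0.0
```

send_rows --pt "0.42 0 0 0 0" --pt "0.42 0 0 0 0" --pt "0.42 0 0 0 0"

```text
time: 34.85
tool_pos: [0.6014, -0.3764, 0.1765]
tool_rot: [3.141, 0.0, 1.509]
contact_force: [-0.5, 0.2, 0.2]
opening: 0.0386
grip_force: 0.0
```

Run:
```python
from h import *
s=observe();print(s["time"],s["tool_pos"],s["tool_rot"],s["opening"])
snap("wrist","w9")
```

```text
34.85 [ 0.60135535 -0.37635497  0.17648546] [3.14144219e+00 3.85811039e-05 1.50866252e+00] 0.03858457635099777
```

View pics/w9.png

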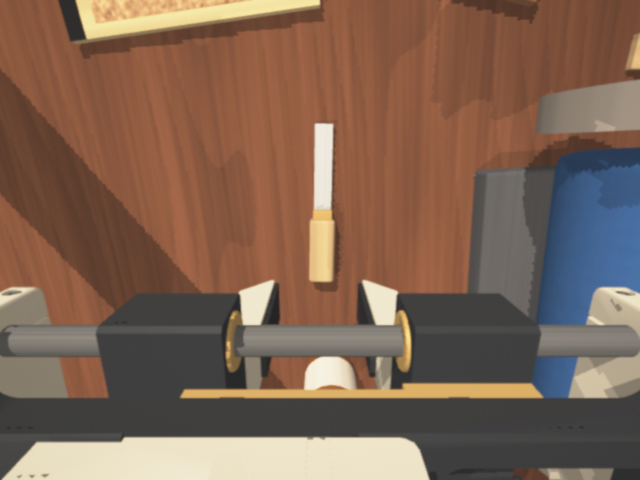

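Wood file: tip (324,124), butt (322,281). The grinder's edge is at about px x=472. I'll check clearance for the gripper body.

Run:
```python
from h import *
K,M=cam("wrist")
a=ray(K,M,(321.5,281),.012)[0]*1000;b=ray(K,M,(324,124),.005)[0]*1000
u=(b-a)/np.linalg.norm(b-a);print(a,b,np.linalg.norm(b-a),"ang",np.arctan2(u[1],u[0]),"grasp",a+u*53)
for z in (.0,.03,.06,.1):print(z,ray(K,M,[(474,175),(470,290),(545,240)],z)*1000)
d=np.load("pics/top0.npy");K,M=cam("top")
# heights in top view around the grinder: x,y,z of points with x<0.76,y in -.28..-.5
v,u_=np.mgrid[100:230,390:540];dd=d[100:230,390:540]
P=np.stack([(u_-K[0,2])/K[0,0]*dd,-(v-K[1,2])/K[1,1]*dd,-dd],-1)@M[:3,:3].T+M[:3,3]
for zz in(.02,.05,.07,.12):
    q=P[(P[...,2]>zz)&(P[...,1]<-.27)&(P[...,1]>-.49)&(dd>0)&(P[...,0]>.64)];print(zz,len(q),np.sort(q[:,0])[:5] if len(q) else 0)
```

```text
[ 601.57513824 -434.4662148 ] [ 612.62552715 -286.20226655] 148.67518100923976 ang 1.496402009552723 grasp [ 605.51440105 -381.61281181]
0.0 [[ 751.99069208 -340.43498169]
 [ 755.43155983 -459.09433516]
 [ 826.93568438 -409.20151269]]
0.03 [[ 738.9242631  -336.86801534]
 [ 742.05659642 -444.88746673]
 [ 807.14911614 -399.46841502]]
0.06 [[ 725.85783412 -333.30104899]
 [ 728.68163301 -430.68059829]
 [ 787.3625479  -389.73531734]]
0.1 [[ 708.43592881 -328.54509386]
 [ 710.84834846 -411.73810705]
 [ 760.98045691 -376.75785377]]
0.02 4798 [0.74654612 0.746967   0.74708913 0.7473891  0.74744023]
0.05 3900 [0.75799296 0.7581037  0.75854837 0.75856372 0.75857794]
0.07 3845 [0.75799296 0.7581037  0.75854837 0.75856372 0.75857794]
0.12 3266 [0.76042134 0.76054096 0.76259979 0.7627513  0.76290774]
```

send_rows --pt "0.42 0.004 -0.005 -0.01 -0.012" --pt "0.42 0 0 -0.05 0" --pt "0.42 0 0 -0.05 0" --pt "0.42 0 0 -0.043 0" --pt "0.42 0 0 -0.02 0"

```text
time: 35.4
tool_pos: [0.603, -0.3804, -0.0005]
tool_rot: [-3.135, -0.004, 1.494]
contact_force: [-41.5, 29.8, 118.7]
opening: 0.0385
grip_force: 59.2
```

send_rows --pt "0.42 0 0 0 0" --pt "0.42 0 0 0 0" --pt "0.42 0 0 0 0"

```text
time: 35.7
tool_pos: [0.6054, -0.3821, 0.0025]
tool_rot: [-3.141, -0.0, 1.494]
contact_force: [0.1, 0.8, -0.3]
opening: 0.0385
grip_force: 0.0
```

send_rows --pt "0.1 0 0 0 0" --pt "0.1 0 0 0 0" --pt "0.1 0 0 0 0" --pt "0.1 0 0 0 0"

```text
time: 36.1
tool_pos: [0.6055, -0.3821, 0.003]
tool_rot: [3.142, -0.0, 1.494]
contact_force: [0.7, -0.3, -1.0]
opening: 0.0233
grip_force: 20.0
```

The fingertips knocked the bench on that descent and the wrist force spiked to about 119 N in z. I'll descend more slowly from here. The file is gripped.

send_rows --pt "0.1 0 0 0.02 0" --pt "0.1 0 0 0.04 0" --pt "0.1 0 0 0.04 0" --pt "0.1 -0.012 0.02 0 -0.14" --pt "0.1 -0.012 0.022 0 -0.14"

```text
time: 36.6
tool_pos: [0.5818, -0.3407, 0.1048]
tool_rot: [3.138, 0.001, 1.208]
contact_force: [0.1, 1.1, -1.6]
opening: 0.0238
grip_force: 20.0
```

send_rows --pt "0.1 -0.012 0.022 0 -0.14" --pt "0.1 -0.012 0.022 0 -0.14" --pt "0.1 -0.012 0.022 0 -0.14" --pt "0.1 -0.012 0.022 0 -0.14" --pt "0.1 -0.012 0.022 0 -0.14"

```text
time: 37.1
tool_pos: [0.5209, -0.2293, 0.1031]
tool_rot: [3.141, -0.0, 0.509]
contact_force: [0.5, -0.2, 0.4]
opening: 0.0242
grip_force: 20.0
```

send_rows --pt "0.1 -0.012 0.022 0 -0.14" --pt "0.1 -0.012 0.02 0 -0.14" --pt "0.1 -0.012 0.02 0 -0.14" --pt "0.1 0 0 0 -0.025" --pt "0.1 0 0 0 0"

```text
time: 37.6
tool_pos: [0.4859, -0.1683, 0.1035]
tool_rot: [3.141, -0.001, 0.071]
contact_force: [0.7, -0.4, -0.7]
opening: 0.0239
grip_force: 20.0
```

send_rows --pt "0.1 0 0 0 0" --pt "0.1 0 0 0 0" --pt "0.1 0 0 0 0"

```text
time: 37.9
tool_pos: [0.4857, -0.1687, 0.1029]
tool_rot: [3.141, -0.0, 0.07]
contact_force: [0.1, 0.5, -0.2]
opening: 0.0236
grip_force: 20.0
```

send_rows --pt "0.1 0 0 -0.04 0" --pt "0.1 0 0 -0.03 0" --pt "0.1 0 0 -0.012 0" --pt "0.1 0 0 -0.005 0" --pt "0.1 0 0 -0.002 0"

```text
time: 38.4
tool_pos: [0.486, -0.1685, 0.0143]
tool_rot: [3.141, -0.001, 0.069]
contact_force: [-0.2, -0.6, -0.8]
opening: 0.0239
grip_force: 20.0
```

send_rows --pt "0.1 0 0 -0.001 0" --pt "0.1 0 0 0 0" --pt "0.4 0 0 0 0" --pt "0.4 0 0 0 0" --pt "0.4 0 0 0 0"

```text
time: 38.9
tool_pos: [0.4857, -0.1683, 0.0135]
tool_rot: [3.141, -0.001, 0.07]
contact_force: [0.3, -0.5, -0.2]
opening: 0.0363
grip_force: 0.0
```

send_rows --pt "0.4 0 0 0.03 0" --pt "0.4 0 0 0.05 0" --pt "0.4 0 0 0.05 0" --pt "0.4 0 0 0.05 0" --pt "0.4 -0.03 0 0.02 0"

```text
time: 39.4
tool_pos: [0.459, -0.1694, 0.2182]
tool_rot: [3.136, -0.009, 0.071]
contact_force: [-0.4, -0.9, -0.9]
opening: 0.0369
grip_force: 0.0
```

send_rows --pt "0.4 -0.03 -0.05 0 0" --pt "0.4 0 -0.05 0 0" --pt "0.4 0 -0.05 0 0" --pt "0.4 0 -0.05 0 0" --pt "0.4 0 -0.05 0 0"

```text
time: 39.9
tool_pos: [0.4293, -0.413, 0.2134]
tool_rot: [3.141, -0.0, 0.069]
contact_force: [1.0, 0.3, -1.0]
opening: 0.037
grip_force: 0.0
```

send_rows --pt "0.4 0 -0.05 0 0" --pt "0.4 0 -0.05 0 0" --pt "0.4 0 0 0 0" --pt "0.4 0 0 0 0"

```text
time: 40.3
tool_pos: [0.4291, -0.5116, 0.2117]
tool_rot: [-3.14, 0.001, 0.068]
contact_force: [-0.1, 0.3, 0.9]
opening: 0.0366
grip_force: 0.0
```

Run:
```python
from h import *
s=observe();print(s["time"],s["tool_pos"],s["contact_force"])
p,d,K,M=snap("top","t9")
print(blobs(p,"red",K,M,.083,20,(60,150,170,330)))
cv2.imwrite("pics/t9z.png",cv2.resize(p[150:330,150:420,::-1],None,fx=2.9,fy=2.9,interpolation=cv2.INTER_CUBIC))
```

```text
40.3 [ 0.42908857 -0.51164062  0.2117496 ] [-0.09469896  0.30382766  0.91411906]
[(550, 478, 27, 24, -88.4, 121, 237), (617, 521, 62, 56, 89.9, 106, 212)]
```

View pics/t9z.png

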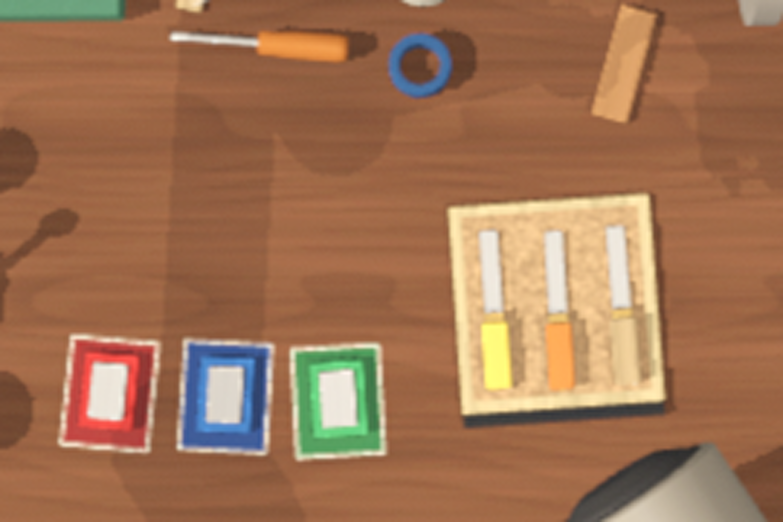

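The crop shows all three plates squarely on their own patches. The three files lie parallel on the board with their handles at the black strip, and the lever is on. Handing in.

```bash
python3 -c "
from cell import *
print(hand_in())"
```

```text
the job is handed in; nothing more can be done
None
```

I handed the job in at about 40 s with all three plates on their own patches, the three files that were there on the board with handles at the black strip, and the lever on. One risk remains: while going down for the wood file the fingertips struck the bench, and the wrist force read about 129 N in total (119 N in z), so the run may be failed on the 120 N limit.

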